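Load the drilling jig with the long joiner tube

ROBOT

A 7-joint arm with a two-finger parallel gripper is mounted at the origin on the work surface. World frame = base frame: x ahead of the robot, y to its left, z up, the work surface at z = 0. Lengths are in mm, angles in rad, forces in N, time in s.
With the tool pointing down it reaches from about 425 to 925 mm from the base axis. Payload 6.8 kg.
Tool frame: the origin (TCP) lies at the centre of the arm's flange, where the gripper is bolted on; the fingertips stand 173 mm ahead of it and the grasp point (between the pads) lies 155 mm ahead of it; z points along the fingers, x is the direction in which the jaws open and shut, and the axes are right-handed (so a half turn about z gives the same grasp; the last joint's range is limited). The gripper opens to 85 mm and grips with 20 to 120 N. Pads are 22 mm wide; open, the fingers measure 114 mm over their backs; the gripper's body (76 mm by 85 mm) begins 54 mm behind the grasp point. The pads swing forward as they close: fully open they stand 13 mm farther back than shut.
Start: joints at [1.175, 0.477, 0.022, 1.555, -0.011, 1.109, -0.083], TCP at [191.6, -647.25, 404.708] pointing down, gripper open.
Joint ranges: [-2.96, 2.96], [-0.34, 2.1], [-1.41, 1.46], [0.24, 2.44], [-1.37, 4.51], [0.17, 1.92], [-2.96, 2.96]. Speed limits (rad/s): [2.39, 2.39, 3.14, 3.14, 3.14, 3.14, 3.14].

INTERFACE

Orientations are given as a unit quaternion [w, x, y, z].
In Python, from plant import manip gives the robot as it stands.
- The arm moves only by the tool carry_out, never from a script. Its argument "plan" is a list of rows, each a list of 7 numbers: the shift along the tool's x, y, z in m, then the turn, a rotation vector about the tool's x, y, z in rad, then the opening, from 0 (shut) to 1 (fully open). In form: [[x, y, z, wx, wy, wz, claw], ...]. A call has 1 to 20 rows; each row shifts and turns the pose as measured when the row begins, along the tool's axes as they then stand; what a row does not reach is not made up. A row lasts 1/12 s, in which the tool goes at most 41.7 mm and 7.16 degrees, less where a joint would pass 70% of its speed; a pose out of reach is approached as far as the arm can. A call with a gripper value outside its range is refused whole. The fingers move at their own pace and stop on an object; the grip force is fixed at half the most. Time passes only in rows, so rows that do not move let the fingers close. It gives the time, the measured TCP pose, the force and the opening at its end, in the units of the state.
- manip.read_state(): the state, without advancing time (a new reading comes with each control period).
- manip.grab_frame(name): name is "scene" or "top" or "wrist"; returns (picture, depth): 384x512x3 uint8, red, green, blue; 384x512 float32, mm along the optical axis (not along the pixel's ray), 0 where there is no reading.
- manip.calibration(name): a dict with "vertical_fov" (degrees; the focal length in pixels is half the picture's height over the tangent of half this angle, whatever the lens; pixels are square), "cx", "cy" (the principal point, pixels), "pose" (4x4, takes a point from camera to world coordinates); the wrist camera has in their place "mount" (4x4, takes a point from camera to tool coordinates, whose origin is the TCP and whose axes are the tool frame's). Camera axes: x right, y up, looking along -z (the intrinsics and any distortion apply to the point x, -y, -z); pixel columns grow to the right and rows downward; lengths in mm; the calibration is good to about 2 mm. The wrist camera is an equidistant fisheye: a pixel r from the principal point sees the ray r / f radians off the axis. A picture is of the moment at which its call begins: read the wrist's pose just before it. calibration takes no time and is no camera call.
- manip.close_job(): hands the job in, once; it reports no verdict.
The state is a dict: "time": time; "q": joint angles; "qvel": joint speeds; "joint_efforts": joint torques, N m; "tcp_pos": TCP position; "tool_rot": TCP orientation; "contact_force": force on the tool from outside, world axes, zero at the start; "moment": the same for the moment, N m; "gripper_width": finger opening in mm.
Only numpy, scipy, OpenCV 4.12 (cv2) and the standard library are available. Lean on these libraries where they do the work, as an engineer would, in place of code of your own. Each camera call takes 0.05 s, during which the arm holds its last target. There are 200 camera calls.

TASK

Take the longest of the three tubes from the wooden rack, lay it in the V-groove of the drilling jig, and push it along the groove, under the sprung hold-down, until its end meets the end stop and has pressed the stop's sprung pin in by about 5 mm; never drive the pin in to its limit. Leave the tube there, lying in the groove, and do not disturb the two shorter tubes or knock over the screw jar.

Things in the scene. Friction and masses are not known exactly. Their poses are not given: they have to be found in the camera images.
- tube_center (a point): Centre of the long plain aluminium tube, a cylinder 22 mm in diameter, 160 mm long with closed flat ends, about 0.14 kg; its own x axis runs along it (both ends alike; y and z turn as it rolls). It starts level in any one of the rack's three grooves, its axis 36 mm above the table.
- mid_tube_center (a point): Centre of a like tube, 120 mm long, in another groove of the rack: to be left alone (within 15 mm of where it was).
- short_tube_center (a point): Centre of a like tube, 90 mm long, in the rack's third groove: to be left alone (within 15 mm of where it was).
- rack: Fixed wooden rack, 70 (x) by 190 (y) by 30 mm high, origin at the centre of its underside. Three 90-degree V-grooves along its x, at y = -60, 0 and 60 mm, 10 mm deep, 20 mm wide at the top. The tubes lie in them, overhanging both ends, axes 5.6 mm above the flat top: grip across from above anywhere.
- jig: Fixed drilling jig; z up, x along its groove towards the stop, origin on the table under the groove. Steel base x -190 to 140 mm, 90 mm wide, 14 mm thick. On it an aluminium bar 51 mm wide, flat top at z = 45 mm, with a 90-degree V-groove along it, 10 mm deep, 20 mm wide at the top, from x = -185 mm (open end) to 50 mm.
- stop_pin (a joint): How far the stop's sprung pin is pressed in, in m: 0 free, 0.012 at its limit. Steel disc 18 mm in diameter facing the groove, in line with a lying tube. Spring: 0.6 N to start, 0.6 N more per mm; friction can make a pusher feel up to three times that on top of the drag. A let-go tube may be pushed back a little, then the drag holds it. It must end between 1 and 9 mm.
- screwjar: Jar of screws, 56 mm in diameter, 60 mm high, standing on the table; origin: centre of its underside. To be left standing.
- jig_lay (a point): Where the centre of a tube laid in the open part of the groove belongs: jig x = -97, y = 0, z = 50.6 mm, i.e. 5.6 mm above the bar's flat top. The tube's front end is then at jig x = -17 mm, short of the hold-down. Axes as the jig's.
- jig_shoe (a point): Lowest point of the sprung hold-down: jig x = 26 mm, z = 59 mm, 2.5 mm below a lying tube's top. White cylinder 32 mm in diameter, across the groove, in a bridge (jig x 11 to 41 mm, 80 mm wide, 112 mm high). A tube end meeting it (at jig x about 18 mm) lifts it: a pusher feels a bump of 5 to 15 N, gone by x = 36 mm, then a steady drag of 3 to 11 N as the tube slides under it.
- jig_stop_zero (a point): The nearest place the stop pin's face can be: jig x = 62 mm, on the lying tube's axis. The steel stop block, 68 mm high, was set by the last user: the free pin's face stands 0 to 30 mm beyond this point (towards jig +x), locked there; how far is not measured. The pressed-in pin then leaves the tube's centre at jig x = -18 to 22 mm.
There are look-alikes about, which are no part of the job. Of the things shaped like the screwjar, the clear glass one is meant.

How it is judged (in metres and radians):
On the way, in this order (a step that is already met when the one before it is completed fails the run):
1. the long tube lies in the jig's groove, short of the stop (y of tube_center in the frame of jig between -0.005 and 0.005 m and z of tube_center in the frame of jig between 0.045 and 0.056 m and x of tube_center in the frame of jig below -0.025 m and angle between the x axis of tube_center and the x axis of jig, either way round below 0.08 rad and value of joint stop_pin below 0.0005 m), for 0.1 s.
2. the tube has pressed the stop pin in (value of joint stop_pin above 0.001 m and x of tube_center in the frame of jig above -0.025 m), for 0.1 s.
At the end, for the whole second after the job is handed in: The long tube lies in the groove (axis within 4 mm of the middle, 5 mm in height, 0.06 rad), under the hold-down, its end holding the stop pin pressed in by 1 to 9 mm; both shorter tubes are within 15 mm of where they were and the screw jar stands (all of step 2 and y of tube_center in the frame of jig between -0.004 and 0.004 m and z of tube_center in the frame of jig between 0.046 and 0.055 m and angle between the x axis of tube_center and the x axis of jig, either way round below 0.06 rad and value of joint stop_pin below 0.009 m and x of tube_center in the frame of jig below 0.025 m and distance of each of mid_tube_center, short_tube_center from where it was at the start of the episode below 0.015 m and angle between screwjar's own z axis and vertical below 0.3 rad); the robot touches nothing.
It fails at once if the stop pin was driven in to its limit (more than 11 mm) (value of joint stop_pin above 0.011 m).
It fails at once if a shorter tube was disturbed (distance of any of mid_tube_center, short_tube_center from where it was at the start of the episode above 0.015 m).
It fails at once if the screw jar was knocked over (angle between screwjar's own z axis and vertical above 0.5 rad).
It also fails if it takes over 72 s, if anything falls off the work surface, if the arm or the gripper's body presses on something with over 40 N, if the wrist force passes 120 N, or if a joint passes its speed limit or range.

## Working session

There is one attempt and no reset: what is moved stays moved. The work goes in short steps, Python scripts to look and compute and a tool call to move; the robot and the scene stay as the last step left them, time stands still between calls to the robot, and variables do not carry over. Pictures are saved under pics/ and viewed, about 8 in all and at most 12, crops included, and the job is handed in when it is done.

Besides the shell and the picture viewer there is one more tool, called after ">>>" in YAML: its name, and indented under it one key for each argument. carry_out: Moves the arm, as the interface text tells. Its arguments: {"type":"object","properties":{"plan":{"type":"array","items":{"type":"array","items":{"type":"number"}}}},"required":["plan"]}

```bash
mkdir -p pics; cat > h.py <<'E'
import numpy as np, cv2
from plant import manip
from scipy.spatial.transform import Rotation as R
def snap(n,f):
    st=manip.read_state(); p,d=manip.grab_frame(n); np.savez('pics/'+f+'.npz',p=p,d=d,T=tcp(st)); cv2.imwrite('pics/'+f+'.png',p[:,:,::-1]); return p,d
def tcp(st):
    q=st['tool_rot'];T=np.eye(4);T[:3,:3]=R.from_quat([q[1],q[2],q[3],q[0]]).as_matrix();T[:3,3]=st['tcp_pos'];return T
def ray(n,u,v,T=None):
    c=manip.calibration(n);f=192/np.tan(np.radians(c['vertical_fov'])/2)
    x=(np.asarray(u,float)-c['cx'])/f;y=(np.asarray(v,float)-c['cy'])/f
    if n=='wrist':
        r=np.hypot(x,y)+1e-9;s=np.sin(r)/r;D=np.stack([x*s,-y*s,-np.cos(r)],-1);M=T@np.array(c['mount'])
    else:
        D=np.stack([x,-y,-np.ones_like(x)],-1);M=np.array(c['pose'])
    return M[:3,3],D@M[:3,:3].T,D
def at(n,u,v,z,T=None):
    o,d,_=ray(n,u,v,T);return o+d*((z-o[2])/d[...,2])[...,None]
def dep(n,u,v,d,T=None):
    o,w,D=ray(n,u,v,T);return o+w*(d/-D[...,2])[...,None]
E
python3 - <<'E'
from h import *
p,d=snap('top','top0');p2,_=snap('scene','scene0')
cv2.imwrite('pics/top0b.png',cv2.resize(p[:,:,::-1],(800,600)))
for n in('top','scene','wrist'):print(n,manip.calibration(n))
print(manip.read_state())
print((d==0).mean(),np.percentile(d,[5,50,95]))
E
```

```text
top {'vertical_fov': 49.78691283256258, 'cx': 253.70669252090852, 'cy': 196.95951623605293, 'pose': array([[ 2.27764367e-02,  9.96449310e-01, -8.10555763e-02,
         4.90013579e+02],
       [-9.99270216e-01,  2.51775348e-02,  2.87250111e-02,
         1.59469615e+01],
       [ 3.06637971e-02,  8.03421699e-02,  9.96295572e-01,
         7.97025673e+02],
       [ 0.00000000e+00,  0.00000000e+00,  0.00000000e+00,
         1.00000000e+00]])}
scene {'vertical_fov': 57.34125707821959, 'cx': 246.40482237771766, 'cy': 193.72414208138255, 'pose': array([[-4.84874448e-01, -5.70640367e-01,  6.62771711e-01,
         1.08583612e+03],
       [ 8.74436505e-01, -3.02406984e-01,  3.79355789e-01,
         2.88634407e+02],
       [-1.60489321e-02,  7.63491708e-01,  6.45618188e-01,
         5.61265063e+02],
       [ 0.00000000e+00,  0.00000000e+00,  0.00000000e+00,
         1.00000000e+00]])}
wrist {'vertical_fov': 65.70646984690485, 'cx': 253.10315221493613, 'cy': 195.11876020952033, 'mount': array([[ 9.99999165e-01, -1.29222523e-03, -2.92754544e-05,
        -1.47608963e-01],
       [-1.24722284e-03, -
[... 298 characters left out ...]
.55634283, -0.01149765,
        1.10932297, -0.08306842]), 'qvel': array([ 0.00115406, -0.00032658, -0.00064167, -0.00361394, -0.00087102,
       -0.00066659,  0.00017667]), 'joint_efforts': array([ 4.23310907e-03, -5.97763646e+01,  1.61378704e+00, -2.81955260e+01,
        1.29280536e-02,  5.08016936e-03,  1.20390209e-05]), 'tcp_pos': array([ 191.54996413, -646.99188811,  403.8146804 ]), 'tool_rot': array([-4.54469179e-04,  8.01223928e-01, -5.98364029e-01, -7.06613492e-04]), 'contact_force': array([ 0.52039504,  0.82684615, -0.54226797]), 'moment': array([ 0.03736348, -0.01204569,  0.04775609]), 'gripper_width': 85.58844988788634}
0.004358927408854167 [734.85119019 791.42272949 826.9216095 ]
```

View pics/top0b.png

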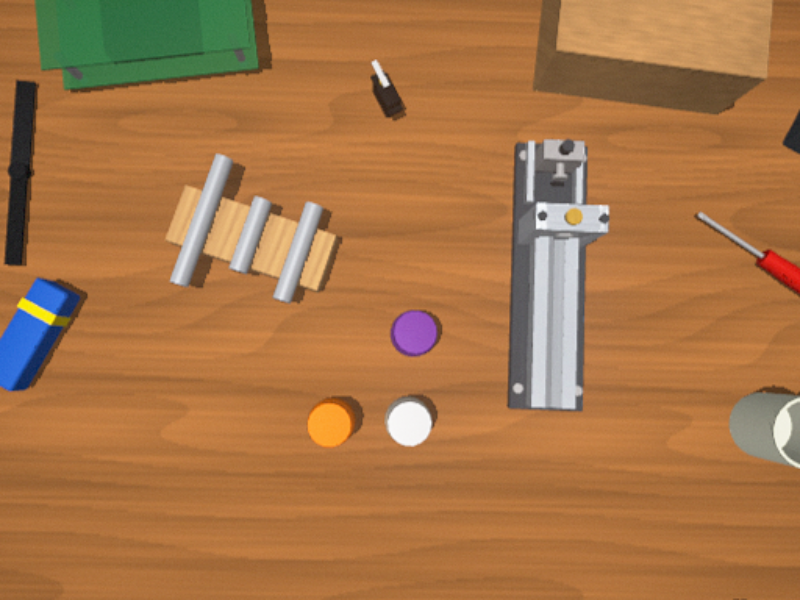

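View pics/scene0.png

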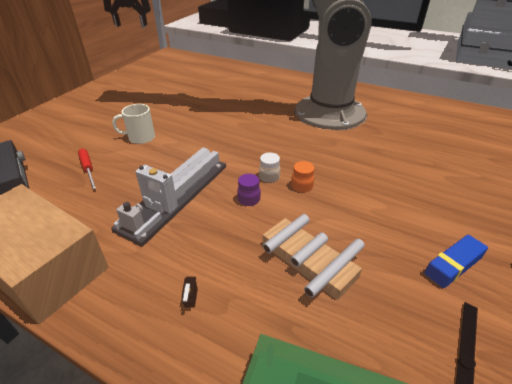

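The top view (800×600) shows the rack at left with the long tube in the leftmost groove, ends about (222,158) and (180,282). The jig is at (550,280) with the stop up, away from the robot. The jars are at (415,332), (410,422) and (330,425). Next I measure these.

```bash
python3 - <<'E'
from h import *
Z=np.load('pics/top0.npz');p,d=Z['p'],Z['d'];k=.64
def m(n,u,v,z): print(n,at('top',np.array(u)*k,np.array(v)*k,z).round(1).tolist())
m('long',[222,180],[157,283],36);m('mid',[314,284],[206,299],36);m('short',[259,241],[199,270],36)
m('bar near L,R',[533,577],[407,407],45);m('bar at bridge L,R',[533,581],[238,238],45)
m('base corners',[516,587,508,581],[143,143,408,410],14)
m('bridge top near L,R far R',[533,608,606],[231,232,206],112)
m('stop block',[544,585],[165,165],68);m('pinface?',[560],[183],50.6)
for u,v in[(415,332),(410,422),(330,425),(203,215),(555,350),(570,220),(565,150),(220,215)]:
    print((u,v),dep('top',u*k,v*k,d[int(v*k),int(u*k)]).round(0))
c=p[80:270,310:400];c=cv2.resize(c[:,:,::-1],None,fx=5,fy=5,interpolation=cv2.INTER_CUBIC)[:600]
c2=cv2.resize(p[85:195,100:225][:,:,::-1],None,fx=3.2,fy=3.2,interpolation=cv2.INTER_CUBIC)
o=np.zeros((600,850,3),np.uint8);o[:,:450]=c;o[:352,450:850]=c2;cv2.imwrite('pics/crop1.png',o[:,:800])
E
```

```text
long [[727.2, 206.4, 36.0], [574.6, 248.6, 36.0]]
mid [[671.1, 95.0, 36.0], [558.9, 126.5, 36.0]]
short [[677.6, 160.5, 36.0], [591.9, 178.2, 36.0]]
bar near L,R [[439.7, -166.9, 45.0], [440.7, -218.5, 45.0]]
bar at bridge L,R [[638.2, -165.8, 45.0], [639.9, -223.2, 45.0]]
base corners [[763.8, -151.2, 14.0], [766.8, -240.7, 14.0], [435.8, -144.1, 14.0], [435.2, -233.0, 14.0]]
bridge top near L,R far R [[632.7, -149.6, 112.0], [634.0, -231.5, 112.0], [662.6, -229.4, 112.0]]
stop block [[719.8, -172.6, 68.0], [721.4, -220.6, 68.0]]
pinface? [[704.1, -196.3, 50.6]]
(415, 332) [523. -27.  61.]
(410, 422) [421. -24.  60.]
(330, 425) [416.  66.  58.]
(203, 215) [654. 222.  49.]
(555, 350) [ 506. -194.   40.]
(570, 220) [ 645. -189.  114.]
(565, 150) [ 734. -193.   81.]
(220, 215) [658. 207.  29.]
```

View pics/crop1.png

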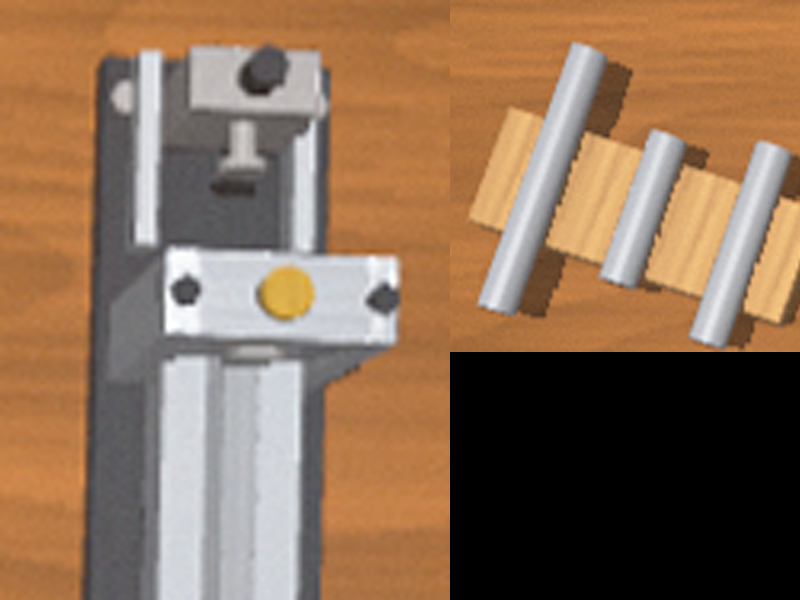

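>>> carry_out:
  plan:
    - [-0.0244, -0.0323, 0, 0, 0, 0, 1]
    - [-0.0244, -0.0323, 0, 0, 0, 0, 1]
    - [-0.0244, -0.0323, 0, 0, 0, 0, 1]
    - [-0.0244, -0.0323, 0, 0, 0, 0, 1]
    - [-0.0244, -0.0323, 0, 0, 0, 0, 1]
    - [-0.0244, -0.0323, 0, 0, 0, 0, 1]
    - [-0.0244, -0.0323, 0, 0, 0, 0, 1]
    - [-0.0244, -0.0323, 0, 0, 0, 0, 1]
    - [-0.0244, -0.0323, 0, 0, 0, 0, 1]
    - [-0.0244, -0.0323, 0, 0, 0, 0, 1]
    - [-0.0244, -0.0323, 0, 0, 0, 0, 1]
    - [-0.0244, -0.0323, 0, 0, 0, 0, 1]
    - [-0.0244, -0.0323, 0, 0, 0, 0, 1]
    - [-0.0244, -0.0323, 0, 0, 0, 0, 1]
    - [0, 0, 0, 0, 0, 0.104, 1]
    - [0, 0, 0, 0, 0, 0.104, 1]
    - [0, 0, 0, 0, 0, 0.104, 1]
    - [0, 0, 0, 0, 0, 0, 1]

```text
time: 1.6
tcp_pos: [537.2, -172.1, 394.7]
tool_rot: [-0.001, -0.693, 0.721, 0.007]
contact_force: [-0.1, 0.2, -0.1]
gripper_width: 85.1
```

```bash
cat >> h.py <<'E'
def to(x,y,z,a):
    "remaining shift in tool axes (mm), turn (rotvec, tool) to TCP x,y,z with tool x at world angle a, pointing down"
    T=tcp(manip.read_state());c,s=np.cos(a),np.sin(a);G=np.array([[c,s,0],[s,-c,0],[0,0,-1]])
    print('shift',(T[:3,:3].T@(np.array([x,y,z])-T[:3,3])).round(1),'turn',R.from_matrix(T[:3,:3].T@G).as_rotvec().round(4))
JO=np.array([625.4,-192.8]);JA=-.0225
def jig(x,y=0): c,s=np.cos(JA),np.sin(JA);return JO+[c*x-s*y,s*x+c*y]
def injig(P): c,s=np.cos(JA),np.sin(JA);D=np.asarray(P)[...,:2]-JO;return np.stack([D[...,0]*c+D[...,1]*s,-D[...,0]*s+D[...,1]*c],-1)
E
python3 - <<'E'
from h import *
to(*jig(-97),404,-1.593)
st=manip.read_state();print(st['tcp_pos'],st['time'],st['q'],st['contact_force'])
p,d=snap('wrist','w1');cv2.imwrite('pics/w1b.png',cv2.resize(p[:,:,::-1],(800,600),interpolation=cv2.INTER_CUBIC))
E
```

```text
shift [18.7  8.2 -9.4] turn [ 0.0116  0.0076 -0.0166]
[ 537.19009674 -172.14813503  394.65923825] 1.6 [ 0.3436739   0.31699891 -0.17594351  1.82158208  0.05720342  1.02096291
 -1.463795  ] [-0.05370429  0.18532483 -0.11138896]
```

View pics/w1b.png

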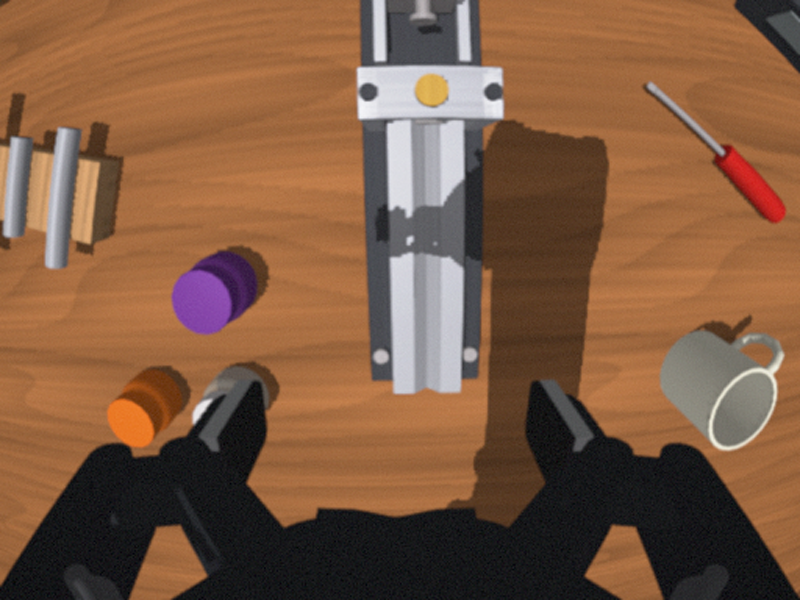

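The wrist view shows the jig from above. The bar's near end corners are about (394,393) and (461,391), the bar meets the bridge at (387,122) and (464,122), and the stop disc is at (424,15). The white-lidded clear jar is beside the left finger.

```bash
python3 - <<'E'
from h import *
Z=np.load('pics/w1.npz');p,d,T=Z['p'],Z['d'],Z['T'];k=.64
def m(n,u,v,z):
    P=at('wrist',np.array(u)*k,np.array(v)*k,z,T);print(n,P[:,:2].round(1).tolist(),'jig',injig(P).round(1).tolist())
m('bar near',[394,461],[393,391],45);m('bar far',[387,464],[123,123],45)
m('base near',[373,478],[380,378],14);m('base left/right at v=130',[363,483],[140,140],14)
m('bridge top',[358,503,357,502],[118,120,68,69],112)
m('groove',[413,441,411,441],[385,385,130,130],45)
m('pin',[424],[22],50.6)
# row intensity profile at far/near rows
for r in (85,110,230,245): print(r,p[r,235:310].mean(1).astype(int).tolist())
c=p[:75,215:320];cv2.imwrite('pics/crop2.png',cv2.resize(c[:,:,::-1],None,fx=6,fy=6,interpolation=cv2.INTER_CUBIC))
E
```

```text
bar near [[439.4, -164.7], [438.9, -216.6]] jig [[-186.6, 23.9], [-185.9, -28.0]]
bar far [[638.2, -167.6], [637.1, -219.5]] jig [[12.2, 25.5], [12.3, -26.4]]
base near [[435.7, -146.6], [434.0, -234.9]] jig [[-190.6, 41.9], [-190.4, -46.4]]
base left/right at v=130 [[629.1, -148.7], [627.0, -237.8]] jig [[2.7, 44.2], [2.6, -45.0]]
bridge top [[635.5, -153.8], [633.0, -231.4], [663.3, -154.3], [661.7, -232.0]] jig [[9.2, 39.2], [8.5, -38.4], [37.1, 39.3], [37.2, -38.3]]
groove [[445.8, -179.5], [444.9, -201.0], [632.8, -183.5], [632.4, -203.7]] jig [[-179.9, 9.3], [-180.3, -12.2], [7.2, 9.5], [7.2, -10.7]]
pin [[708.0, -194.9]] jig [[82.6, -0.2]]
85 [78, 77, 80, 74, 83, 80, 83, 83, 81, 78, 72, 87, 140, 208, 224, 221, 222, 222, 221, 220, 222, 221, 219, 223, 221, 221, 223, 206, 164, 145, 146, 148, 148, 150, 147, 149, 159, 171, 172, 170, 174, 175, 175, 174, 174, 166, 187, 212, 215, 219, 216, 217, 214, 215, 216, 215, 215, 214, 214, 213, 209, 172, 103, 70, 74, 78, 77, 80, 77, 79, 78, 79, 78, 72, 100]
110 [79, 77, 76, 78, 77, 81, 83, 80, 81, 80, 79, 78, 107, 169, 218, 224, 221, 223, 221, 2
[... 319 characters left out ...]
189, 188, 169, 127, 88, 100, 159, 200, 209, 210, 204, 205, 209, 206, 208, 204, 206, 206, 204, 195, 170, 151, 149, 149, 148, 150, 149, 158, 168, 177, 178, 174, 177, 177, 178, 180, 185, 197, 203, 203, 201, 203, 201, 203, 203, 203, 205, 203, 201, 191, 127, 87, 132, 167, 173, 177, 172, 167, 141, 100, 80, 83, 106, 115, 111]
245 [124, 121, 120, 118, 123, 124, 120, 123, 122, 121, 123, 124, 124, 122, 121, 126, 157, 190, 204, 204, 205, 205, 205, 205, 205, 206, 205, 206, 206, 196, 172, 154, 151, 152, 149, 149, 150, 161, 172, 179, 181, 180, 181, 175, 180, 179, 187, 195, 202, 202, 202, 202, 201, 202, 201, 201, 203, 202, 202, 189, 144, 122, 123, 126, 126, 124, 127, 122, 126, 126, 123, 124, 125, 127, 124]
```

View pics/crop2.png

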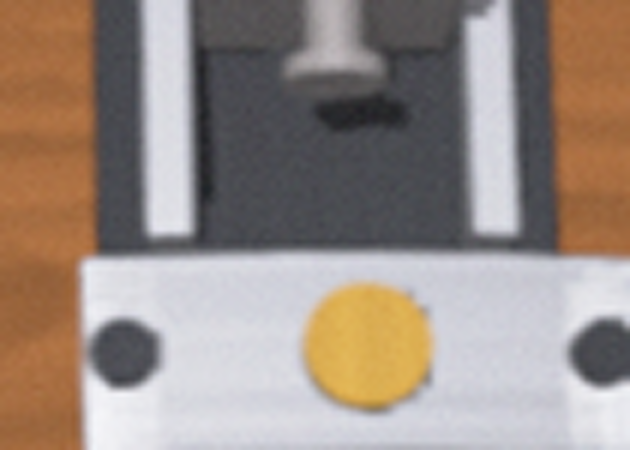

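The crop shows the pin's disc, its face an ellipse at rows 52–95 with centre (335,74). I refine the jig frame from the wrist edges and work out the pin face, then move to the tube.

```bash
sed -i 's/^JO=.*/JO=np.array([625.2,-193.3]);JA=-.015/' h.py; python3 - <<'E'
from h import *
T=np.load('pics/w1.npz')['T']
for r,z in((53,59.6),(74,50.6),(95,41.6)): print(injig(at('wrist',np.array([215+335/6]),np.array([r/6]),z,T)).round(1))
to(651,227.5,300,-1.841)
E
```

```text
[[85.8  0.5]]
[[84.8  0.1]]
[[83.6 -0.3]]
shift [-402.5 -101.4   96.6] turn [0.0126 0.0063 0.2364]
```

>>> carry_out:
  plan:
    - [-0.0366, -0.0092, 0, 0.012, 0.006, 0, 0.5]
    - [-0.0366, -0.0092, 0, 0, 0, 0, 0.5]
    - [-0.0366, -0.0092, 0, 0, 0, 0, 0.5]
    - [-0.0366, -0.0092, 0, 0, 0, 0, 0.5]
    - [-0.0366, -0.0092, 0, 0, 0, 0, 0.5]
    - [-0.0366, -0.0092, 0.01, 0, 0, 0, 0.5]
    - [-0.0366, -0.0092, 0.01, 0, 0, 0, 0.5]
    - [-0.0366, -0.0092, 0.01, 0, 0, 0, 0.5]
    - [-0.0366, -0.0092, 0.01, 0, 0, 0, 0.5]
    - [-0.0366, -0.0092, 0.01, 0, 0, 0, 0.5]
    - [-0.0366, -0.0092, 0.01, 0, 0, 0, 0.5]
    - [0, 0, 0.01, 0, 0, 0.08, 0.5]
    - [0, 0, 0.01, 0, 0, 0.08, 0.5]
    - [0, 0, 0.01, 0, 0, 0.08, 0.5]
    - [0, 0, 0, 0, 0, 0, 0.5]

```text
time: 2.9
tcp_pos: [652.4, 235.6, 296.1]
tool_rot: [-0.001, -0.614, 0.789, 0.0]
contact_force: [-0.9, -0.2, 0.2]
gripper_width: 43.0
```

```bash
python3 - <<'E'
from h import *
to(651,227.5,300,-1.841)
p,d=snap('wrist','w2');cv2.imwrite('pics/w2b.png',cv2.resize(p[:,:,::-1],(800,600),interpolation=cv2.INTER_CUBIC))
st=manip.read_state();print(st['tcp_pos'],st['gripper_width'],st['qvel'].round(3))
E
```

```text
shift [ 8.2 -0.6 -3.9] turn [ 0.0021 -0.0016  0.0225]
[652.61533117 235.60819041 297.12197097] 42.80973924086604 [ 0.014 -0.027 -0.009 -0.021  0.006  0.013  0.028]
```

View pics/w2b.png

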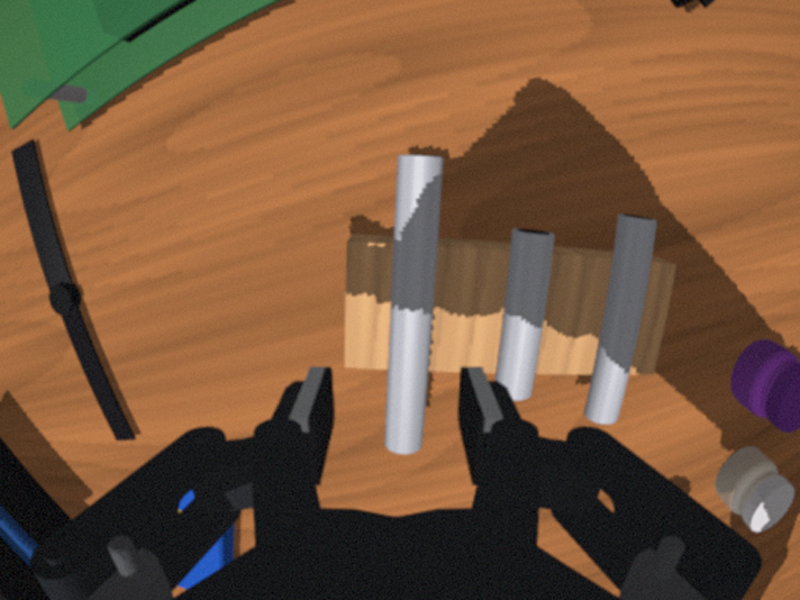

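The wrist view shows the long tube between the fingers, its ends at about (420,157) and (404,447).

```bash
python3 - <<'E'
from h import *
T=np.load('pics/w2.npz')['T'];k=.64
P=at('wrist',np.array([420,404])*k,np.array([157,447])*k,36,T);v=P[0]-P[1]
print(P.round(1),np.linalg.norm(v),np.arctan2(v[1],v[0]),P.mean(0))
c=P.mean(0);to(c[0],c[1],206,np.arctan2(v[1],v[0])-np.pi/2)
E
```

```text
[[725.3 204.5  36. ]
 [569.7 250.7  36. ]] 162.30167415985989 -0.2890370988679036 [647.50966773 227.59376897  36.        ]
shift [ 8.9  2.9 91.1] turn [ 0.0014 -0.0009  0.0447]
```

>>> carry_out:
  plan:
    - [0.0085, 0.001, 0.01, 0, 0, 0.036, 0.5]
    - [0, 0, 0.015, 0, 0, 0, 0.5]
    - [0, 0, 0.015, 0, 0, 0, 0.5]
    - [0, 0, 0.01, 0, 0, 0, 0.5]
    - [0, 0, 0, 0, 0, 0, 0.5]
    - [0, 0, 0, 0, 0, 0, 0.5]

```text
time: 3.45
tcp_pos: [650.9, 220.5, 247.5]
tool_rot: [0.001, -0.602, 0.798, -0.001]
contact_force: [-0.1, -0.5, -0.2]
gripper_width: 42.4
```

```bash
python3 - <<'E'
from h import *
to(649.5,227.5,204,-.28-np.pi/2)
p,d=snap('wrist','w3');cv2.imwrite('pics/w3b.png',p[:,:,::-1])
E
```

```text
shift [-6.3  3.4 43.4] turn [-0.0033 -0.0001  0.0019]
```

View pics/w3b.png

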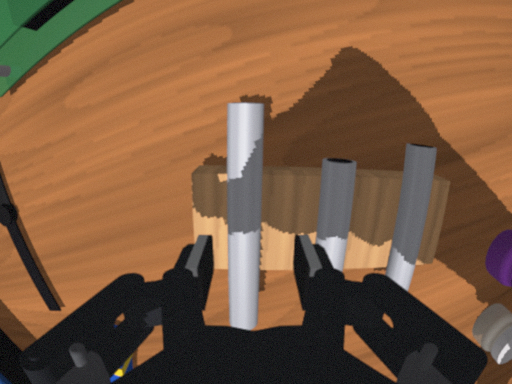

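The tube sits left of the finger midpoint (tube at column 245, midpoint 255), so I correct by about −6 mm in tool x and then descend.

>>> carry_out:
  plan:
    - [-0.006, 0.003, 0.01, 0, 0, 0, 0.5]
    - [0, 0, 0.01, 0, 0, 0, 0.5]
    - [0, 0, 0.008, 0, 0, 0, 0.5]
    - [0, 0, 0, 0, 0, 0, 0.5]
    - [0, 0, 0, 0, 0, 0, 0.5]

```text
time: 3.92
tcp_pos: [650.5, 228.1, 219.1]
tool_rot: [0.003, -0.603, 0.798, -0.002]
contact_force: [0.1, -0.8, 0.2]
gripper_width: 42.7
```

```bash
python3 - <<'E'
from h import *
to(649.5,227.5,204,-.28-np.pi/2)
E
```

```text
shift [ 0.9  0.9 15. ] turn [-0.0062  0.0025  0.0025]
```

>>> carry_out:
  plan:
    - [0, 0, 0.008, -0.006, 0.002, 0.002, 0.5]
    - [0, 0, 0.006, 0, 0, 0, 0.5]
    - [0, 0, 0, 0, 0, 0, 0.5]
    - [0, 0, 0, 0, 0, 0, 0.5]

```text
time: 4.25
tcp_pos: [650.5, 228.5, 203.5]
tool_rot: [-0.0, -0.602, 0.799, 0.0]
contact_force: [0.5, 0.1, -0.4]
gripper_width: 42.5
```

```bash
python3 - <<'E'
from h import *
to(649.5,227.5,204,-.28-np.pi/2)
E
```

```text
shift [ 1.2  0.7 -0.5] turn [0.0005 0.0003 0.0009]
```

Close the fingers and check the force and width.

>>> carry_out:
  plan:
    - [0, 0, 0, 0, 0, 0, 0.3]
    - [0, 0, 0, 0, 0, 0, 0.1]
    - [0, 0, 0, 0, 0, 0, 0]
    - [0, 0, 0, 0, 0, 0, 0]
    - [0, 0, 0, 0, 0, 0, 0]
    - [0, 0, 0, 0, 0, 0, 0]

```text
time: 4.75
tcp_pos: [650.8, 227.2, 204.5]
tool_rot: [-0.001, -0.601, 0.799, -0.0]
contact_force: [-0.3, 0.8, -1.4]
gripper_width: 19.6
```

>>> carry_out:
  plan:
    - [0, 0, -0.01, 0, 0, 0, 0]
    - [0, 0, -0.015, 0, 0, 0, 0]
    - [0, 0, -0.015, 0, 0, 0, 0]
    - [0, 0, -0.02, 0, 0, 0, 0]
    - [0, 0, 0, 0, 0, 0, 0]
    - [0, 0, 0, 0, 0, 0, 0]

```text
time: 5.25
tcp_pos: [650.5, 227.7, 270.9]
tool_rot: [-0.001, -0.602, 0.799, -0.0]
contact_force: [-0.7, 0.1, -1.1]
gripper_width: 19.5
```

```bash
python3 - <<'E'
from h import *
p,d=snap('wrist','w4');cv2.imwrite('pics/w4b.png',p[:,:,::-1])
print(manip.read_state()['gripper_width'],manip.read_state()['contact_force'])
to(*jig(-97),275,JA-np.pi/2)
E
```

```text
19.746681288310032 [ 1.14387892 -0.1768565  -1.45524538]
shift [437.3   2.1  -3.6] turn [-8.000e-04 -1.000e-04 -2.646e-01]
```

View pics/w4b.png

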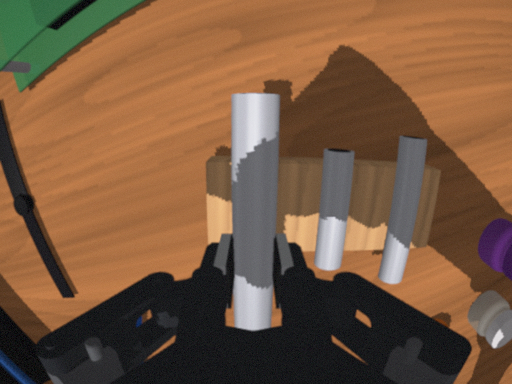

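The tube is held and level in the picture (columns 232–279, far end at row 95), and the two short tubes have not moved. I raise it and carry it over the jig.

>>> carry_out:
  plan:
    - [0, 0, -0.03, 0, 0, 0, 0]
    - [0.015, 0, -0.02, 0, 0, 0, 0]
    - [0.03, 0, 0, 0, 0, 0, 0]
    - [0.038, 0, 0, 0, 0, 0, 0]
    - [0.038, 0, 0, 0, 0, 0, 0]
    - [0.038, 0, 0, 0, 0, 0, 0]
    - [0.038, 0, 0, 0, 0, 0, 0]
    - [0.038, 0, 0, 0, 0, 0, 0]
    - [0.038, 0, 0, 0, 0, 0, 0]
    - [0.038, 0, 0, 0, 0, 0, 0]
    - [0.038, 0, 0, 0, 0, 0, 0]
    - [0.038, 0, 0, 0, 0, 0, 0]
    - [0.03, 0, 0, 0, 0, 0, 0]
    - [0.015, 0, 0, 0, 0, 0, 0]
    - [0, 0, 0, 0, 0, -0.09, 0]
    - [0, 0, 0, 0, 0, -0.09, 0]
    - [0, 0, 0, 0, 0, -0.08, 0]
    - [0, 0, 0, 0, 0, 0, 0]
    - [0, 0, 0, 0, 0, 0, 0]

```text
time: 6.88
tcp_pos: [520.6, -206.7, 312.0]
tool_rot: [-0.004, -0.703, 0.711, 0.006]
contact_force: [-0.1, 0.2, -1.6]
gripper_width: 19.8
```

```bash
python3 - <<'E'
from h import *
to(*jig(-97),275,JA-np.pi/2)
Z=np.load('pics/w4.npz');d,T=Z['d'],Z['T']
u=np.full(6,256);v=np.array([100,120,150,200,250,310]);
P=dep('wrist',u,v,d[v,u],T);print((np.linalg.inv(T)@np.c_[P,np.ones(6)].T)[:3].T.round(1))
p,d=snap('wrist','w5');T=np.load('pics/w5.npz')['T']
P=dep('wrist',u,v,d[v,u],T);print((np.linalg.inv(T)@np.c_[P,np.ones(6)].T)[:3].T.round(1))
cv2.imwrite('pics/w5b.png',cv2.resize(p[:,:,::-1],(800,600)))
print(manip.read_state()['gripper_width'],tcp(manip.read_state())[:3,3])
E
```

```text
shift [-14.8  -8.   36.9] turn [0.015  0.0029 0.0048]
[[  1.1 -75.9 157.2]
 [  1.1 -67.4 156.8]
 [  1.2 -54.7 155.8]
 [  1.3 -32.  157.7]
 [  1.4  -7.1 157.3]
 [  1.6  28.5 156.2]]
[[  1.1 -76.  157.4]
 [  1.1 -67.4 157.3]
 [  1.2 -54.7 156.3]
 [  1.3 -32.1 157.3]
 [  1.4  -6.6 158.3]
 [  1.6  29.  156.9]]
19.56275354098016 [ 520.57161787 -206.60666327  311.90110201]
```

View pics/w5b.png

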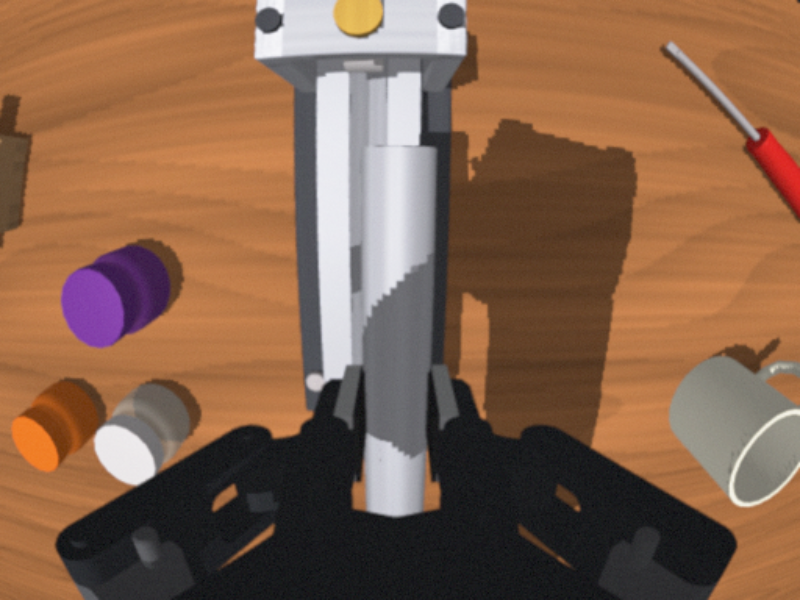

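The held tube hovers about 15 mm to the right of the groove: tube front at (400,147), bar corners at the bridge (318,72) and (421,72). I check the groove line from here.

```bash
python3 - <<'E'
from h import *
T=np.load('pics/w5.npz')['T'];k=.64
P=at('wrist',np.array([318,421,315,449])*k,np.array([73,73,250,100])*k,45,T);print(injig(P).round(1))
P=at('wrist',np.array([255,466])*k,np.array([55,55])*k,112,T);print(injig(P).round(1))
P=at('wrist',np.array([295,452,305])*k,np.array([130,130,380])*k,14,T);print(injig(P).round(1))
to(*jig(-95),255,JA-np.pi/2)
E
```

```text
[[ 14.6  25.3]
 [ 13.9 -26.1]
 [-77.   27.8]
 [  0.3 -40.1]]
[[  9.9  37.7]
 [  8.1 -38.9]]
[[ -12.2   43.8]
 [ -12.8  -45.3]
 [-167.6   44.2]]
shift [-14.7 -10.4  56.8] turn [0.0152 0.0029 0.0049]
```

>>> carry_out:
  plan:
    - [-0.005, -0.004, 0, 0.015, 0.003, 0.005, 0]
    - [-0.005, -0.003, 0, 0, 0, 0, 0]
    - [-0.003, -0.002, 0.01, 0, 0, 0, 0]
    - [0, 0, 0.015, 0, 0, 0, 0]
    - [0, 0, 0.015, 0, 0, 0, 0]
    - [0, 0, 0.01, 0, 0, 0, 0]
    - [0, 0, 0, 0, 0, 0, 0]
    - [0, 0, 0, 0, 0, 0, 0]

```text
time: 7.6
tcp_pos: [533.1, -187.3, 257.9]
tool_rot: [0.002, -0.701, 0.713, -0.001]
contact_force: [0.1, 0.3, -0.8]
gripper_width: 19.4
```

```bash
python3 - <<'E'
from h import *
to(*jig(-95),219.5,JA-np.pi/2)
E
```

```text
shift [ 4.6  2.9 38.4] turn [-0.0034  0.001  -0.0012]
```

>>> carry_out:
  plan:
    - [0.0045, 0.003, 0, -0.003, 0, 0, 0]
    - [0, 0, 0, 0, 0, 0, 0]
    - [0, 0, 0.01, 0, 0, 0, 0]
    - [0, 0, 0.008, 0, 0, 0, 0]
    - [0, 0, 0.004, 0, 0, 0, 0]
    - [0, 0, 0, 0, 0, 0, 0]
    - [0, 0, 0, 0, 0, 0, 0]

```text
time: 8.18
tcp_pos: [530.4, -192.7, 235.3]
tool_rot: [0.001, -0.701, 0.713, -0.001]
contact_force: [0.2, 0.0, -2.3]
gripper_width: 19.7
```

```bash
python3 - <<'E'
from h import *
to(*jig(-95),219.5,JA-np.pi/2)
p,d=snap('wrist','w6');cv2.imwrite('pics/w6b.png',cv2.resize(p[40:300,150:400,::-1],(750,600*13//10*1)[:2] if 0 else None,fx=2.3,fy=2.3,interpolation=cv2.INTER_CUBIC))
E
```

```text
shift [-0.8  0.3 15.8] turn [-0.003  -0.0001 -0.0024]
```

View pics/w6b.png

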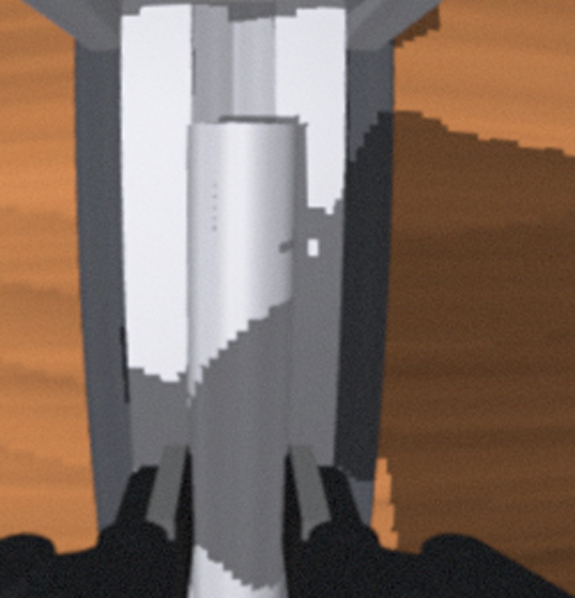

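The tube is over the groove. Its front end spans columns 188–299 of the crop at row 125, and the groove edges are at 190 and 275 at row 20. I compute the lateral offset.

```bash
python3 - <<'E'
from h import *
T=np.load('pics/w6.npz')['T'];f=lambda u,v,z:injig(at('wrist',150+np.array(u)/2.3,40+np.array(v)/2.3,z,T)).round(1).tolist()
za=T[2,3]-168.4
print('tube',f([188,299],[126,123],za));print('tube mid',f([191,288],[450,450],za))
print('groove',f([191,275],[20,20],45));print('bar',f([120,346],[20,20],45));print('base',f([76,394],[50,50],14),f([88,378],[400,400],14))
E
```

```text
tube [[-15.5, 8.9], [-14.8, -13.2]]
tube mid [[-84.7, 9.4], [-84.7, -12.1]]
groove [[11.0, 9.7], [10.9, -9.6]]
bar [[11.7, 26.2], [11.5, -26.1]]
base [[10.3, 44.0], [10.2, -44.6]] [[-92.3, 44.2], [-92.4, -43.2]]
```

>>> carry_out:
  plan:
    - [-0.0015, 0, 0.006, -0.003, 0, -0.008, 0]
    - [0, 0, 0.004, 0, 0, 0, 0]
    - [0, 0, 0.002, 0, 0, 0, 0]
    - [0, 0, 0, 0, 0, 0, 0]
    - [0, 0, 0, 0, 0, 0, 0]

```text
time: 8.65
tcp_pos: [530.7, -190.9, 222.4]
tool_rot: [0.0, -0.704, 0.71, -0.0]
contact_force: [-0.5, -0.2, -0.5]
gripper_width: 19.6
```

```bash
python3 - <<'E'
from h import *
to(*jig(-95),219.5,JA-np.pi/2)
E
```

```text
shift [1.  0.5 2.9] turn [-0.0003 -0.0001  0.0068]
```

>>> carry_out:
  plan:
    - [0, 0, 0.0025, 0, 0, 0, 0]
    - [0, 0, 0, 0, 0, 0, 0]
    - [0, 0, 0, 0, 0, 0, 0]

```text
time: 8.9
tcp_pos: [530.9, -190.9, 219.8]
tool_rot: [0.0, -0.704, 0.71, -0.0]
contact_force: [-0.3, 0.1, -2.2]
gripper_width: 19.7
```

>>> carry_out:
  plan:
    - [0, 0, 0.001, 0, 0, 0, 0]
    - [0, 0, 0, 0, 0, 0, 0.15]
    - [0, 0, 0, 0, 0, 0, 0.3]
    - [0, 0, 0, 0, 0, 0, 0.5]
    - [0, 0, 0, 0, 0, 0, 0.5]
    - [0, 0, 0, 0, 0, 0, 0.5]
    - [0, 0, -0.02, 0, 0, 0, 0.5]
    - [0, 0, -0.03, 0, 0, 0, 0.5]
    - [0, 0, -0.02, 0, 0, 0, 0.5]
    - [0, 0, 0, 0, 0, 0, 0.5]
    - [0, 0, 0, 0, 0, 0, 0.5]

```text
time: 9.82
tcp_pos: [531.0, -190.7, 291.7]
tool_rot: [0.0, -0.704, 0.71, -0.0]
contact_force: [0.4, -1.0, -1.0]
gripper_width: 42.7
```

```bash
python3 - <<'E'
from h import *
to(*jig(-205),280,JA-np.pi/2)
p,d=snap('wrist','w7');cv2.imwrite('pics/w7b.png',cv2.resize(p[:,:,::-1],(800,600),interpolation=cv2.INTER_CUBIC))
E
```

```text
shift [  0.4 110.8  11.6] turn [-0.0006  0.      0.0071]
```

View pics/w7b.png

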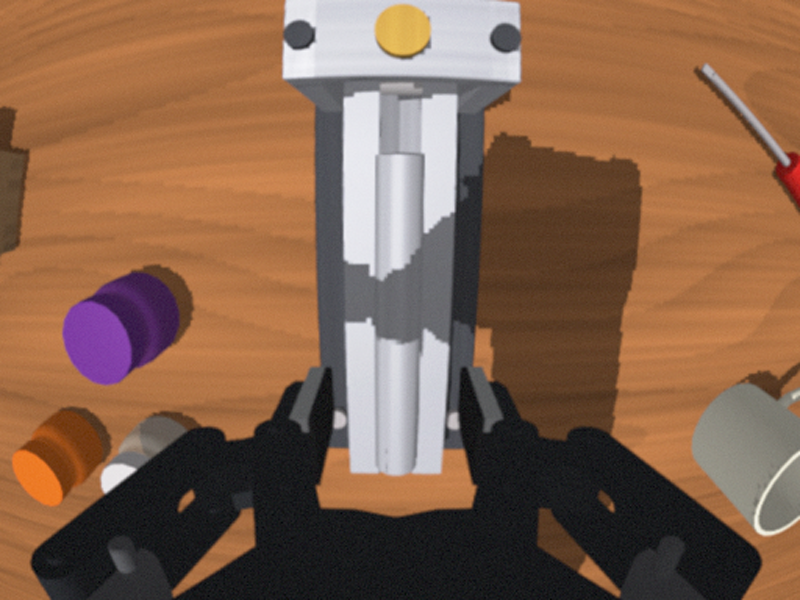

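The tube lies in the groove, front end at (400,155) and rear end at (397,472), near the bar's open end. Next I go behind it with closed fingers.

>>> carry_out:
  plan:
    - [0, 0.03, 0, 0, 0, 0.007, 0.2]
    - [0, 0.035, 0, 0, 0, 0, 0]
    - [0, 0.025, 0, 0, 0, 0, 0]
    - [0, 0.015, 0, 0, 0, 0, 0]
    - [0, 0, 0, 0, 0, 0, 0]
    - [0, 0, 0, 0, 0, 0, 0]
    - [0, 0, 0, 0, 0, 0, 0]

```text
time: 10.45
tcp_pos: [421.1, -188.1, 285.2]
tool_rot: [-0.001, -0.702, 0.712, 0.003]
contact_force: [0.1, 0.1, -0.1]
gripper_width: -0.1
```

```bash
python3 - <<'E'
from h import *
T=np.load('pics/w7.npz')['T'];k=.64
f=lambda u,v,z:injig(at('wrist',np.array(u)*k,np.array(v)*k,z,T)).round(1).tolist()
print('front',f([375,424],[155,154],52),'rear',f([380,415],[471,471],52),'bar',f([349,441],[472,472],45),f([344,457],[94,94],45))
to(*jig(-206),220.5,JA-np.pi/2);print(manip.read_state()['gripper_width'])
E
```

```text
front [[-15.0, 10.9], [-14.4, -10.8]] rear [[-179.8, 9.0], [-179.7, -10.3]] bar [[-186.3, 27.1], [-185.8, -25.6]] [[14.2, 25.7], [14.8, -26.1]]
shift [ 2.4  1.4 64.7] turn [0.0058 0.0035 0.0011]
-0.0955109258969721
```

>>> carry_out:
  plan:
    - [0.002, 0, 0.015, 0.006, 0.003, 0, 0]
    - [0, 0, 0.02, 0, 0, 0, 0]
    - [0, 0, 0.012, 0, 0, 0, 0]
    - [0, 0, 0.004, 0, 0, 0, 0]
    - [0, 0, 0, 0, 0, 0, 0]
    - [0, 0, 0, 0, 0, 0, 0]

```text
time: 10.95
tcp_pos: [428.4, -189.7, 231.9]
tool_rot: [0.003, -0.703, 0.711, -0.002]
contact_force: [0.4, 0.5, -0.9]
gripper_width: 0.3
```

```bash
python3 - <<'E'
from h import *
to(*jig(-206),220.5,JA-np.pi/2)
E
```

```text
shift [ 0.6  9.3 11.3] turn [-0.0067  0.0008  0.0045]
```

>>> carry_out:
  plan:
    - [0, 0.006, 0.003, -0.006, 0, 0.004, 0]
    - [0, 0, 0.005, 0, 0, 0, 0]
    - [0, 0, 0.002, 0, 0, 0, 0]
    - [0, 0, 0, 0, 0, 0, 0]
    - [0, 0, 0, 0, 0, 0, 0]

```text
time: 11.37
tcp_pos: [423.5, -189.8, 222.7]
tool_rot: [0.001, -0.702, 0.712, -0.001]
contact_force: [-0.4, -0.5, -0.5]
gripper_width: 0.0
```

```bash
python3 - <<'E'
from h import *
to(*jig(-206),220.5,JA-np.pi/2)
E
```

```text
shift [0.5 4.2 2.2] turn [-0.0039 -0.0003  0.0004]
```

>>> carry_out:
  plan:
    - [0, 0, 0.002, -0.004, 0, 0, 0]
    - [0, -0.004, 0, 0, 0, 0, 0]
    - [0, -0.004, 0, 0, 0, 0, 0]
    - [0, -0.004, 0, 0, 0, 0, 0]
    - [0, -0.004, 0, 0, 0, 0, 0]
    - [0, -0.004, 0, 0, 0, 0, 0]
    - [0, -0.004, 0, 0, 0, 0, 0]
    - [0, -0.004, 0, 0, 0, 0, 0]
    - [0, -0.004, 0, 0, 0, 0, 0]
    - [0, 0, 0, 0, 0, 0, 0]

```text
time: 12.2
tcp_pos: [459.2, -190.6, 221.2]
tool_rot: [-0.0, -0.702, 0.712, -0.0]
contact_force: [0.4, -0.3, -0.2]
gripper_width: -0.0
```

```bash
cat >> h.py <<'E'
def rep():
    s=manip.read_state();T=tcp(s);print('TCP jig',injig(T[:3,3]).round(1),'z',T[2,3].round(1),'F',s['contact_force'].round(1),'t',s['time']);to(*jig(-82),220.5,JA-np.pi/2)
E
python3 -c "from h import *;rep()"
```

```text
TCP jig [-166.     0.3] z 221.2 F [ 0.4 -0.3 -0.2] t 12.2
shift [  0.3 -84.    0.7] turn [ 0.0001 -0.0009  0.0001]
```

>>> carry_out:
  plan:
    - [0, -0.004, 0, 0, 0, 0, 0]
    - [0, -0.004, 0, 0, 0, 0, 0]
    - [0, -0.004, 0, 0, 0, 0, 0]
    - [0, -0.004, 0, 0, 0, 0, 0]
    - [0, 0, 0, 0, 0, 0, 0]

```text
time: 12.62
tcp_pos: [475.2, -190.9, 220.6]
tool_rot: [-0.002, -0.702, 0.713, 0.002]
contact_force: [0.5, 0.4, 0.1]
gripper_width: 0.0
```

>>> carry_out:
  plan:
    - [0, -0.004, 0, 0, 0, 0, 0]
    - [0, -0.004, 0, 0, 0, 0, 0]
    - [0, -0.004, 0, 0, 0, 0, 0]
    - [0, -0.004, 0, 0, 0, 0, 0]
    - [0, -0.004, 0, 0, 0, 0, 0]

```text
time: 13.03
tcp_pos: [492.1, -191.5, 219.3]
tool_rot: [-0.006, -0.701, 0.713, 0.006]
contact_force: [-4.9, 0.1, 3.2]
gripper_width: 0.2
```

```bash
python3 -c "from h import *;rep()"
```

```text
TCP jig [-133.1   -0.2] z 219.3 F [-4.9  0.1  3.2] t 13.0333
shift [ -0.4 -51.1  -2.1] turn [ 0.0174  0.0002 -0.0024]
```

>>> carry_out:
  plan:
    - [0, -0.004, -0.0015, 0.012, 0, 0, 0]
    - [0, -0.004, 0, 0, 0, 0, 0]
    - [0, -0.004, 0, 0, 0, 0, 0]
    - [0, -0.004, 0, 0, 0, 0, 0]
    - [0, -0.004, 0, 0, 0, 0, 0]

```text
time: 13.45
tcp_pos: [514.2, -191.7, 219.8]
tool_rot: [-0.001, -0.701, 0.713, 0.002]
contact_force: [-3.3, 0.5, -0.5]
gripper_width: 0.2
```

>>> carry_out:
  plan:
    - [0, -0.004, 0, 0, 0, 0, 0]
    - [0, -0.003, 0, 0, 0, 0, 0]
    - [0, -0.002, 0, 0, 0, 0, 0]

```text
time: 13.7
tcp_pos: [524.9, -191.9, 219.7]
tool_rot: [-0.001, -0.701, 0.713, 0.002]
contact_force: [-3.2, 0.4, -1.3]
gripper_width: 0.1
```

```bash
python3 -c "from h import *;rep()"
```

```text
TCP jig [-1.003e+02 -1.000e-01] z 219.7 F [-3.2  0.4 -1.3] t 13.7
shift [ -0.1 -18.3  -0.9] turn [ 0.004   0.0008 -0.002 ]
```

>>> carry_out:
  plan:
    - [0, -0.002, 0, 0, 0, 0, 0]
    - [0, -0.002, 0, 0, 0, 0, 0]
    - [0, -0.001, 0, 0, 0, 0, 0]

```text
time: 13.95
tcp_pos: [530.6, -192.1, 219.6]
tool_rot: [-0.001, -0.701, 0.713, 0.002]
contact_force: [-2.6, -0.2, -0.5]
gripper_width: -0.2
```

>>> carry_out:
  plan:
    - [0, -0.0015, 0, 0, 0, 0, 0]
    - [0, -0.0015, 0, 0, 0, 0, 0]

```text
time: 14.12
tcp_pos: [533.7, -192.2, 219.5]
tool_rot: [-0.001, -0.701, 0.713, 0.002]
contact_force: [-3.1, -0.4, -1.1]
gripper_width: 0.0
```

```bash
python3 -c "from h import *;rep()"
```

```text
TCP jig [-91.5  -0.2] z 219.5 F [-3.1 -0.4 -1.1] t 14.1167
shift [-0.3 -9.5 -1. ] turn [ 0.0044  0.0007 -0.0021]
```

>>> carry_out:
  plan:
    - [0, -0.001, 0, 0, 0, 0, 0]
    - [0, -0.001, 0, 0, 0, 0, 0]

```text
time: 14.28
tcp_pos: [535.8, -192.2, 219.5]
tool_rot: [-0.001, -0.701, 0.713, 0.002]
contact_force: [-2.8, -0.4, -0.3]
gripper_width: -0.0
```

>>> carry_out:
  plan:
    - [0, -0.001, 0, 0, 0, 0, 0]
    - [0, -0.001, 0, 0, 0, 0, 0]

```text
time: 14.45
tcp_pos: [538.0, -192.3, 219.5]
tool_rot: [-0.001, -0.701, 0.713, 0.002]
contact_force: [-2.7, -0.5, -0.6]
gripper_width: -0.4
```

>>> carry_out:
  plan:
    - [0, -0.001, 0, 0, 0, 0, 0]

```text
time: 14.53
tcp_pos: [539.0, -192.3, 219.5]
tool_rot: [-0.001, -0.701, 0.713, 0.002]
contact_force: [-3.0, 0.3, -1.1]
gripper_width: -0.1
```

>>> carry_out:
  plan:
    - [0, -0.001, 0, 0, 0, 0, 0]

```text
time: 14.62
tcp_pos: [539.8, -192.3, 219.4]
tool_rot: [-0.002, -0.701, 0.713, 0.002]
contact_force: [-4.9, -1.7, -0.2]
gripper_width: -0.1
```

>>> carry_out:
  plan:
    - [0, -0.001, 0, 0, 0, 0, 0]

```text
time: 14.7
tcp_pos: [540.5, -192.5, 219.3]
tool_rot: [-0.002, -0.701, 0.713, 0.003]
contact_force: [-5.7, 0.2, 1.0]
gripper_width: -0.2
```

>>> carry_out:
  plan:
    - [0, -0.0012, 0, 0, 0, 0, 0]

```text
time: 14.78
tcp_pos: [541.1, -192.6, 219.2]
tool_rot: [-0.003, -0.701, 0.713, 0.003]
contact_force: [-7.3, 0.4, 5.0]
gripper_width: -0.1
```

>>> carry_out:
  plan:
    - [0, -0.0012, 0, 0, 0, 0, 0]

```text
time: 14.87
tcp_pos: [541.7, -192.6, 219.2]
tool_rot: [-0.004, -0.701, 0.713, 0.004]
contact_force: [-8.4, 0.8, 6.1]
gripper_width: 0.0
```

>>> carry_out:
  plan:
    - [0, -0.0012, 0, 0, 0, 0, 0]

```text
time: 14.95
tcp_pos: [542.1, -192.6, 219.2]
tool_rot: [-0.004, -0.701, 0.714, 0.005]
contact_force: [-7.8, 0.2, 4.2]
gripper_width: 0.1
```

```bash
python3 - <<'E'
from h import *
rep()
for q,x in(([-.001,-.701,.713,.002],539.3),):pass
T=tcp(manip.read_state());print('tip jig',injig((T@[0,0,169,1])[:3]),T[:3,2])
T0=np.array(R.from_quat([-.701,.713,.002,-.001]).as_matrix());print('tip at contact',injig(np.array([539.3,-192.3,219.5])+T0@[0,0,169]))
E
```

```text
TCP jig [-83.1  -0.6] z 219.2 F [-7.8  0.2  4.2] t 14.95
shift [-0.6 -1.1 -1.3] turn [ 0.0138  0.001  -0.0033]
tip jig [-85.40653431  -0.39013417] [-0.01374413  0.00126151 -0.99990475]
tip at contact [-8.66239628e+01 -5.42116659e-02]
```

>>> carry_out:
  plan:
    - [0, -0.0006, -0.0006, 0.005, 0, 0, 0]
    - [0, -0.0006, -0.0003, 0.003, 0, 0, 0]

```text
time: 15.12
tcp_pos: [542.6, -192.6, 219.8]
tool_rot: [-0.002, -0.701, 0.714, 0.003]
contact_force: [-4.0, -0.4, -0.9]
gripper_width: 0.4
```

```bash
cat >> h.py <<'E'
def tip():
    s=manip.read_state();T=tcp(s);print('tip jig',injig((T@[0,0,169,1])[:3]).round(2),'z',T[2,3].round(2),'pitch',(-T[0,2]).round(4),'F',s['contact_force'].round(1))
E
python3 -c "from h import *;tip()"
```

```text
tip jig [-84.02  -0.27] z 219.77 pitch 0.0082 F [-4.  -0.4 -0.9]
```

>>> carry_out:
  plan:
    - [0, -0.0012, 0, 0.003, 0, 0, 0]
    - [0, -0.001, 0, 0.002, 0, 0, 0]

```text
time: 15.28
tcp_pos: [543.5, -192.7, 219.2]
tool_rot: [-0.002, -0.7, 0.714, 0.003]
contact_force: [-8.4, 0.7, 4.6]
gripper_width: 0.3
```

```bash
python3 -c "from h import *;tip()"
```

```text
tip jig [-82.88  -0.39] z 219.19 pitch 0.007 F [-8.4  0.7  4.6]
```

>>> carry_out:
  plan:
    - [0, -0.001, -0.0004, 0.003, 0, 0, 0]
    - [0, -0.001, 0, 0.002, 0, 0, 0]

```text
time: 15.45
tcp_pos: [543.7, -192.8, 219.1]
tool_rot: [-0.002, -0.7, 0.714, 0.003]
contact_force: [-8.1, 0.5, 5.7]
gripper_width: 0.1
```

```bash
python3 - <<'E'
from h import *
tip();p,d=snap('top','top2')
a=np.load('pics/top0.npz')['p']
g=lambda q:cv2.resize(q[85:150,330:390,::-1],None,fx=6,fy=6,interpolation=cv2.INTER_CUBIC)
cv2.imwrite('pics/cmp.png',np.hstack([g(a),g(p)]))
# scene crop for disc gap
E
```

```text
tip jig [-82.75  -0.39] z 219.12 pitch 0.0077 F [-8.1  0.5  5.7]
```

View pics/cmp.png

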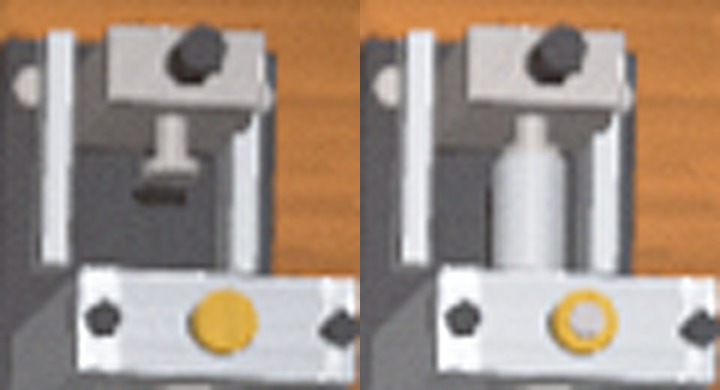

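The comparison shows the tube under the hold-down with the disc against its end. The disc's rear rim went from about row 150 to about 143 of the crop, so the pin is pressed in a few mm. I measure this sub-pixel.

```bash
python3 - <<'E'
from h import *
a=np.load('pics/top0.npz')['p'].mean(2);b=np.load('pics/top2.npz')['p'].mean(2)
for c in(354,355,356,361,362): print(c,a[103:116,c].astype(int),b[103:116,c].astype(int))
x0=at('top',np.array([358.5,358.5]),np.array([108.,109]),59.6);print(x0[0]-x0[1])
E
```

```text
354 [ 97  99  95  99  96  92  79  65  99 138 136 110  82] [103 109 108 107 102  93 131 162 182 193 193 191 193]
355 [ 91  97  96  93  93  91  87  69 129 169 135  98  84] [103 107 102 101  98 118 158 183 203 211 209 212 209]
356 [ 94 130 154 152 152 154 151 152 171 187 146  90  86] [ 98 143 166 163 163 166 184 199 210 213 214 218 215]
361 [ 92 103 113 112 108 110 108  98 147 181 138  94  95] [100 114 122 122 116 126 164 196 207 207 206 203 206]
362 [ 95  99  95  99  99  92  93  73 115 155 135 103  92] [101 106 107 103 101 109 147 177 186 192 192 191 187]
[1.87384565 0.0042446  0.        ]
```

Pin pressed in about 4.3 mm (2.3 px × 1.87 mm). I push a hair more, then back off.

>>> carry_out:
  plan:
    - [0, -0.0015, -0.0005, 0.003, 0, 0, 0]

```text
time: 15.58
tcp_pos: [544.3, -192.8, 219.3]
tool_rot: [-0.002, -0.7, 0.714, 0.003]
contact_force: [-4.9, -0.1, -1.1]
gripper_width: 0.2
```

>>> carry_out:
  plan:
    - [0, 0.002, 0, 0, 0, 0, 0]
    - [0, 0.004, 0, 0, 0, 0, 0]
    - [0, 0.01, 0, 0, 0, 0, 0]
    - [0, 0.01, 0, 0, 0, 0, 0]
    - [0, 0, -0.01, 0, 0, 0, 0]
    - [0, 0, -0.03, 0, 0, 0, 0]
    - [0, 0, -0.03, 0, 0, 0, 0]
    - [0, 0, 0, 0, 0, 0, 0]
    - [0, 0, 0, 0, 0, 0, 0]

```text
time: 16.33
tcp_pos: [518.8, -191.7, 296.5]
tool_rot: [0.003, -0.701, 0.713, -0.002]
contact_force: [-0.6, -0.2, -1.0]
gripper_width: 0.2
```

```bash
python3 - <<'E'
from h import *
tip();p,d=snap('top','top3');q,_=snap('wrist','w8')
b=p.mean(2)
for c in(354,355,361,362): print(c,b[103:116,c].astype(int))
a=np.load('pics/top0.npz')['p'].astype(int)
# rack / jar regions unchanged?
for n,(r0,r1,c0,c1) in dict(rack=(115,195,150,220),jars=(190,290,190,290)).items(): print(n,np.abs(a-p)[r0:r1,c0:c1].mean().round(1))
# rear tube end: depth profile along jig centreline in wrist
T=np.load('pics/w8.npz')['T'];v=np.arange(100,330,3)
uv=[(u,w) for w in range(60,330) for u in range(200,310)];uv=np.array(uv)
P=dep('wrist',uv[:,0],uv[:,1],_[uv[:,1],uv[:,0]],T);J=injig(P)
s=(abs(J[:,1])<4)&(P[:,2]>54)&(P[:,2]<70)&(J[:,0]<5);print('tube top x from',np.percentile(J[s,0],1),'z',np.median(P[s,2]),'n',s.sum())
s=(P[:,2]>57)&(P[:,2]<70)&(J[:,0]<0)&(J[:,0]>-65);print('top mean y near/far',[J[s&(J[:,0]<-35),1].mean(),J[s&(J[:,0]>-35),1].mean()])
E
```

```text
tip jig [-105.3     0.23] z 296.48 pitch -0.0068 F [-0.6 -0.2 -1. ]
354 [105 105 108 106 104  94 131 156 176 192 189 191 191]
355 [102 104  98 102 101 103 149 183 197 211 207 210 209]
361 [ 99 111 117 115 118 123 162 192 204 206 205 202 205]
362 [ 98 105 102 107 102 101 145 170 183 192 191 191 191]
rack 8.7
jars 7.7
tube top x from -71.72084307152136 z 61.41957113832342 n 1213
top mean y near/far [np.float64(0.4049384626078064), np.float64(0.2888182460685473)]
```

```bash
python3 -c "from h import *;print(manip.close_job())"
```

```text
the job is handed in; nothing more can be done
None
```

I laid the long tube in the jig's groove and pushed it from behind with closed fingers, under the hold-down and onto the stop. Then I withdrew the gripper and handed the job in; no verdict was reported.

**Tube:** The last wrist depth check put the tube's top at 61.4 mm, so its axis is about 50.4 mm high. It lies within about 0.5 mm of the groove's middle, with its rear end at jig x of about −72 mm (centre about +8 mm).

**Stop pin:** Three readings agree at about 4 mm pressed in:
- **Top-camera shift:** the disc rim moved about 2.3 pixels, or 4.3 mm, and held to within about half a pixel after I let go.
- **Finger travel:** the fingers moved 3.9 mm past the first contact. One small push of under 1 mm followed.
- **Tube's rear end:** together with the free pin's face measured at about jig x = 84 mm, it gives about 4 mm.

**Forces:** About 3 N of steady drag under the hold-down, and no more than about 10 N while pressing the pin.

**Short tubes and jar:** The short tubes were unmoved in the wrist picture taken after the lift. The arm did not go back near them. The clear jar was standing in the picture taken after the tube was laid. At the end I checked both only by a coarse image difference. It was not zero (8.7 at the rack, 7.7 at the jars, on the 0–255 scale), which I put down to the missing tube and shadows and did not look into further.

**Disagreement:** The gripper read 19.6 mm across the 22 mm tube, which I could not explain, but the grip held.

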